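# Seat the drip tray on the sharpener's pegs

## Robot

A 7-joint arm with a two-finger parallel gripper is mounted at the origin on the work surface. World frame = base frame: x ahead of the robot, y to its left, z up, the work surface at z = 0. Lengths are in mm, angles in degrees, forces in N, time in s.
With the tool pointing down it reaches from about 425 to 800 mm from the base axis. Payload 8.3 kg.
Tool frame: the origin (TCP) lies between the finger pads; the fingertips stand 11 mm ahead of it and the grasp point (between the pads) lies 8 mm behind it; z points along the fingers, y is the direction in which the jaws open and shut (so a half turn about z gives the same grasp; the last joint's range is limited). The gripper opens to 85 mm and grips with 20 to 120 N. Pads are 22 mm wide; open, the fingers measure 114 mm over their backs; the gripper's body (76 mm by 85 mm) begins 54 mm behind the grasp point. The pads swing forward as they close: fully open they stand 13 mm farther back than shut.
Start: joints at [-76.255, 21.967, 0.94, 78.501, -0.361, 79.538, -2.664], TCP at [186.32, 596.564, 242.279] pointing down, gripper open.
Joint ranges: [-169.22, 169.22], [-14.56, 117.87], [-87.37, 89.26], [10.42, 133.3], [-82.24, 262.24], [0.94, 117.77], [-172.7, 172.7]. Speed limits (degrees/s): [136.94, 136.94, 172.46, 172.46, 180, 180, 180].

## Interface

Orientations are given as [roll, pitch, yaw] about the fixed x, y, z axes, in that order (R = Rz(yaw) Ry(pitch) Rx(roll)).
In Python, from bench import arm gives the robot as it stands. The module is installed in compiled form; this text tells all that it offers.
- The arm moves only by the shell command python3 -m crank 'ROWS' [OPENING] [FORCE]. ROWS is JSON, a list that holds one entry, the list of rows, each a list of 4 numbers: the shift along the tool's x, y, z each as a share of 0.03 m, from -1 to 1, then the turn about the tool's z as a share of 4 degrees, from -1 to 1. In form: [[[x, y, z, yaw], ...]]. A call has 1 to 5 rows; each row shifts and turns the commanded pose from where the row before left it, along the tool's axes as they then stand; what a row does not reach is not made up. A row lasts 1/12 s, in which the tool goes at most 41.7 mm and 7.16 degrees, less where a joint would pass 70% of its speed; a pose out of reach is approached as far as the arm can. A call with a number of a shift or a turn outside -1 to 1 is refused whole. A call with a gripper value outside its range is refused whole. OPENING is the opening, from 0 (shut) to 1 (fully open), set as the call begins (- or left out, the last holds). The fingers move at their own pace and stop on an object; FORCE is the grip in N (left out, the last holds). Time passes only in rows, so rows that do not move let the fingers close. It gives the time, the measured TCP pose, the force and the opening at its end, in the units of the state.
- arm.state(): the state, without advancing time (a new reading comes with each control period).
- arm.camera(name): name is "scene" or "side" or "wrist"; returns a dict with "frame" (480x640x3 uint8, red, green, blue), "intrinsics" (3x3 intrinsics, pixels), "rvec" (rotation vector, rad) and "tvec" (3), from world to camera coordinates, as OpenCV has them; the wrist camera has in their place "T_tool_cam" (4x4, takes a point from camera to tool coordinates, whose origin is the TCP and whose axes are the flange's). Camera axes: x right, y down, z forward; pixel columns grow to the right and rows downward; lengths in mm; the calibration is good to about 2 mm. A picture is of the moment at which its call begins: read the wrist's pose just before it. There is no depth.
- arm.job_done(): hands the job in, once; it reports no verdict.
The state is a dict: "time": time; "q": joint angles; "qvel": joint speeds; "tau": joint torques, N m; "tcp_pos": TCP position; "eef_rot": TCP orientation; "force": force on the tool from outside, world axes, zero at the start; "ft_torque": the same for the moment, N m; "width": opening from 0.0 (shut) to 1.0 (fully open).
Only numpy, scipy, OpenCV 4.12 (cv2) and the standard library are available. Lean on these libraries where they do the work, as an engineer would, in place of code of your own. Each camera call takes 0.05 s, during which the arm holds its last target.

## Task

Clear the half-carved wooden blank away from in front of the bench sharpener and leave it standing on its flat base on the bench, clear of the tray. Bring the aluminium drip tray to the sharpener, sliding it along the bench without lifting it, until its two slots are fully home on the sharpener's two upright pegs. Do not disturb anything else on the bench.

Things in the scene. Friction and masses are not known exactly. Their poses are not given: they have to be found in the camera images.
- tray: Drip tray, bare aluminium, loose, 0.35-0.7 kg: open box 150 long (own x) x 130 wide (own y) x 45 mm high; walls and floor 6 mm (inside 138 x 118 mm). Origin: centre of the box's underside, z up. A slotted flange sticks out of its +x wall to x = 118 mm, 168 mm wide. Starts on the right half of the bench, +x within about 45 degrees of the world's +y.
- slots (a point): Point on the tray between the closed ends of the two slots: x = 88, y = 0, z = 29 mm in the tray's frame, same axes. Flange: flat, 25 to 33 mm above the bench. Slots: at y = +50 and -50 mm, 20 mm wide, open towards +x (30 mm deep); prong tips rounded at 12 mm radius, so the mouths flare to 44 mm.
- sharpener: Wet bench sharpener, fixed. Origin: midway between its two steel pegs (16 mm diameter, top at 52 mm, at x = 0, y = +50 and -50 mm), at bench level. +x: the way the tray slides on, roughly the world's +y. Foot plate 12 mm thick, x = -15 to 230, y = -95 to 95 mm: the flange passes over it, the box stops before it. Wheel, motor and rest from x = 75 mm on, up to 221 mm high.
- seat (a point): Where the tray's origin lies when the tray is fully home (slot ends against the pegs): 96 mm in front of the pegs (-x of the sharpener) at bench level; same axes as the sharpener. The tray's x axis then points along this x axis.
- blank: Half-carved blank of pale wood, loose, about 0.2-0.4 kg: block 110 long (own x) x 56 wide (own y) x 46 mm high, with a smaller carved boss on top (70 x 44 mm, total height 68 mm). Origin: centre of its flat underside; z up. It stands in front of the pegs, where the tray has to go, at any yaw.
- oil_can: Steel oil can, loose, upright cylinder 60 mm in diameter, 120 mm high, near the middle of the bench, on one side of the tray's way (it may be the nearer or the farther side). Origin: centre of its underside. Not to be disturbed.
- glue_jar: White glue jar, loose, upright cylinder 64 mm in diameter, 85 mm high, on the other side of the tray's way. Origin: centre of its underside. Not to be disturbed.
- whetstone: Whetstone on a dark wooden board 100 (x) x 210 (y) x 45 mm, loose, far right of the bench. Origin: centre of its underside. Not to be disturbed.
- chisel0: Narrow chisel lying on the right of the bench, 225 mm long (x = -120 handle end to 105 mm tip), 29 mm thick. Origin: underside, at the ferrule. Not to be disturbed.
- chisel1: Wide chisel, same size but with a 30 mm blade, lying farther right. Not to be disturbed.
- brush: Brush, loose, 200 mm long (own x = -100 handle end to 100 mm bristle tip), 42 mm wide, 20 mm thick, lying across the far part of the bench. Origin: middle of its underside. Not to be disturbed.

How it is judged:
By the outcome, as a careful person would: the job done as asked, in the order asked, and still so for the second after the job is handed in, with the robot touching nothing.
It also fails if it takes over 58 s, if anything falls off the work surface, if the arm or the gripper's body presses on something with over 40 N, if the wrist force passes 120 N, or if a joint passes its speed limit or range.

## Working session

There is one attempt and no reset: what is moved stays moved. The work goes in short steps, Python scripts to look and compute and a shell command to move; the robot and the scene stay as the last step left them, time stands still between calls to the robot, and variables do not carry over. Pictures are saved under pics/ and viewed, and the job is handed in when it is done.

```bash
mkdir -p pics; ls
python3 - <<'E'
from bench import arm
import cv2,json,numpy as np
print(arm.state())
for n in ["scene","side","wrist"]:
    c=arm.camera(n)
    cv2.imwrite(f"pics/{n}0.png",c["frame"][:,:,::-1])
    print(n,{k:np.round(v,4).tolist() for k,v in c.items() if k!="frame"})
E
```

```text
pics
{'time': 0.0, 'q': array([-76.25552551,  22.01463646,   0.93804115,  78.5611252 ,
        -0.3599383 ,  79.53705724,  -2.66247093]), 'qvel': array([ 0.12171878, -0.04153024,  0.04926657,  0.06048289, -0.01213202,
        0.03656283,  0.1062513 ]), 'tau': array([-5.49737160e-04, -6.27597284e+01,  8.44350960e-01, -3.71803021e+01,
        1.66537869e-02,  1.46133715e-02, -6.03529259e-06]), 'tcp_pos': array([186.1917634 , 596.12591219, 241.28697082]), 'eef_rot': array([-1.79890066e+02,  2.88754105e-03,  1.62657357e+02]), 'force': array([0.11309685, 0.65031746, 0.71379209]), 'ft_torque': array([ 0.00693636, -0.08353127,  0.01328157]), 'width': 0.9993088735975036}
scene {'intrinsics': [[527.8223, 0.0, 320.7334], [0.0, 527.8223, 240.0159], [0.0, 0.0, 1.0]], 'rvec': [1.8215, 1.3342, -0.7219], 'tvec': [-56.6832, -297.7173, 1993.222]}
side {'intrinsics': [[460.7184, 0.0, 311.421], [0.0, 460.7184, 241.5885], [0.0, 0.0, 1.0]], 'rvec': [2.1356, -0.2394, 0.1445], 'tvec': [-599.9645, 58.4259, 1044.1055]}
wrist {'intrinsics': [[431.5309, 0.0, 325.8547], [0.0, 431.5309, 239.2922], [0.0, 0.0, 1.0]], 'T_tool_cam': [[-0.0005, -0.966, -0.2587, 64.2344], [1.0, -0.0005, -0.0002, -0.6942], [0.0001, -0.2587, 0.966, -131.5763], [0.0, 0.0, 0.0, 1.0]]}
```

View pics/scene0.png

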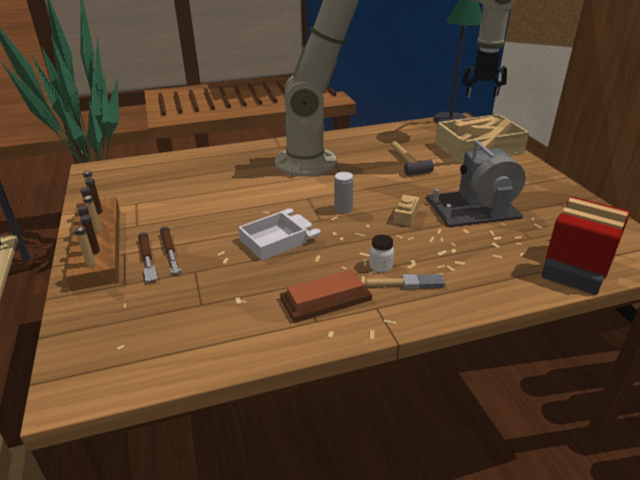

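View pics/side0.png

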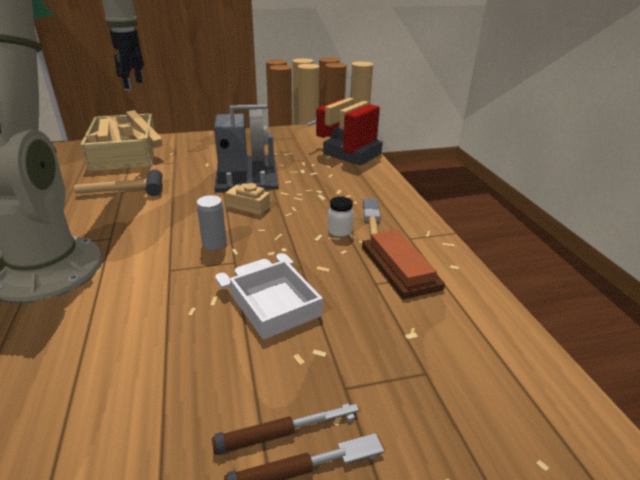

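View pics/wrist0.png

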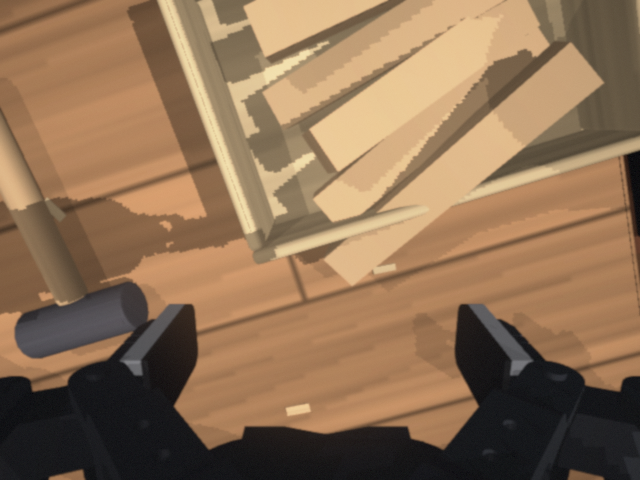

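The scene view shows the tray at (275,235), the can at (344,192), the jar at (381,252), the blank at (406,210) and the sharpener at (475,195). The side view shows the same objects. The wrist is over the wood box. Next I'll enlarge the views.

```bash
cat > h.py <<'E'
import numpy as np,cv2
from scipy.spatial.transform import Rotation as Ro
from bench import arm
def cam(name,save=None,crop=None,scale=1):
    s=arm.state(); c=arm.camera(name); f=c["frame"]
    if name=="wrist":
        T=np.eye(4);T[:3,:3]=Ro.from_euler('xyz',s["eef_rot"],degrees=True).as_matrix();T[:3,3]=s["tcp_pos"]
        W=T@c["T_tool_cam"]
    else:
        W=np.eye(4);R=cv2.Rodrigues(np.array(c["rvec"]))[0];W[:3,:3]=R.T;W[:3,3]=-R.T@np.array(c["tvec"]).ravel()
    if save:
        if crop: x0,y0,x1,y1=crop; g=f[y0:y1,x0:x1]
        else: g=f
        if scale!=1: g=cv2.resize(g,None,fx=scale,fy=scale,interpolation=cv2.INTER_CUBIC)
        cv2.imwrite(save,np.ascontiguousarray(g[:,:,::-1]))
        np.savez(save.replace('.png','.npz'),W=W,K=c["intrinsics"],st=np.r_[s["tcp_pos"],s["eef_rot"]])
    return f,W,np.array(c["intrinsics"])
def load(n):
    d=np.load(f'pics/{n}.npz');return d['W'],d['K']
def ray(W,K,uv):
    d=W[:3,:3]@np.linalg.solve(K,[uv[0],uv[1],1]);return W[:3,3],d/np.linalg.norm(d)
def onz(W,K,uv,z):
    o,d=ray(W,K,uv);return o+d*(z-o[2])/d[2]
def tri(L):
    A=np.zeros((3,3));b=np.zeros(3);rs=[ray(*l) for l in L]
    for o,d in rs:
        P=np.eye(3)-np.outer(d,d);A+=P;b+=P@o
    p=np.linalg.solve(A,b);return p,[np.linalg.norm(np.cross(p-o,d)) for o,d in rs]
def proj(W,K,P):
    P=np.atleast_2d(P);q=(P-W[:3,3])@W[:3,:3];q=q@K.T;return q[:,:2]/q[:,2:]
def delta(target,yaw):
    "rows-units (share of 30mm / 4deg) from current state to target TCP"
    s=arm.state();R=Ro.from_euler('xyz',s["eef_rot"],degrees=True)
    d=R.inv().apply(np.array(target)-s["tcp_pos"])
    return d/30
E
python3 - <<'E'
from h import *
cam("scene","pics/s1.png",(220,150,540,310),2.5)
cam("side","pics/d1.png",(180,90,420,350),2.3)
s=load('s1');d=load('d1')
print(s[0][:3,3],d[0][:3,3])
for n,a,h in [("tray",(275,237),20),("can",(344,207),0),("jar",(381,266),0),("blank",(406,218),0),("sharp",(475,210),0)]: print(n,onz(*s,a,h).round())
for n,a,h in [("tray",(273,305),6),("can",(213,240),0),("jar",(340,230),0),("blank",(247,205),0),("sharp",(246,185),0),("ch0",(290,430),0)]: print(n,onz(*d,a,h).round())
E
```

```text
[1757.54802098 -478.21063817  864.36223868] [ 386.4211062  -957.23945685  622.81502185]
tray [ 500. -234.   20.]
can [368.  24.   0.]
jar [700.  14.   0.]
blank [492. 185.   0.]
sharp [516. 414.   0.]
tray [ 479. -245.    6.]
can [373.  37.   0.]
jar [696.  16.   0.]
blank [476. 202.   0.]
sharp [488. 330.   0.]
ch0 [ 459. -529.    0.]
```

View pics/s1.png

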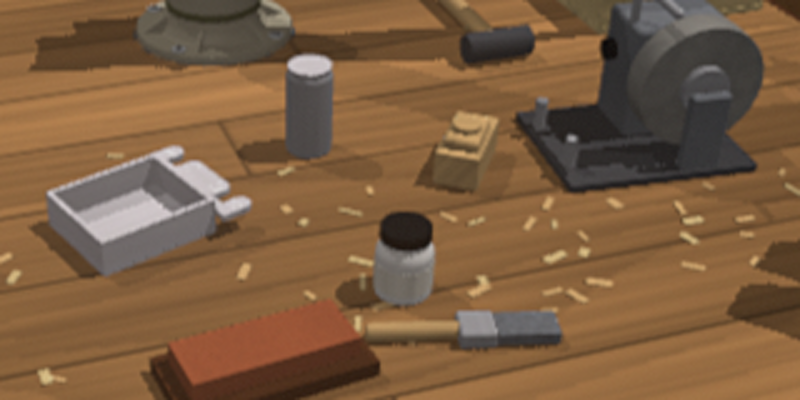

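View pics/d1.png

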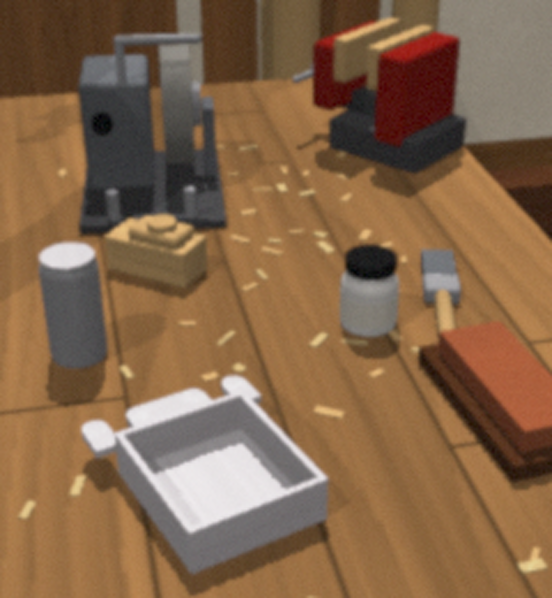

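Run:
```python
from h import *
s=load('s1');d=load('d1')
S=lambda u,v:(*s,(220+u/2.5,150+v/2.5));D=lambda u,v:(*d,(180+u/2.3,90+v/2.3))
for n,a,b in [("pegA",(541,98),(113,191)),("pegB",(572,138),(190,187)),("cantop",(310,66),(69,257)),("jartop",(406,230),(370,261))]:
    p,e=tri([S(*a),D(*b)]);print(n,p.round(1),np.round(e,1))
# tray rim corners: near-left.. scene (106,243),(48,195),(212,200),(160,152)?
for n,a,b in [("c1",(106,240),(325,485)),("c2",(48,195),(190,530)),("c3",(213,203),(240,395)),("c4",(152,158),(120,437)),("prongR",(247,207),(243,381)),("prongL",(178,152),(98,428))]:
    p,e=tri([S(*a),D(*b)]);print(n,p.round(1),np.round(e,1))
print(delta([470,200,330],0))
print(Ro.from_euler('xyz',arm.state()["eef_rot"],degrees=True).as_matrix().round(3))
```

```text
pegA [439.3 311.1  53. ] [0.2 0.2]
pegB [537.7 302.5  51.5] [1.5 1.5]
cantop [377.4  18.7 116.1] [0.3 0.3]
jartop [695.   16.1  76.8] [0.9 0.9]
c1 [ 566.8 -286.6   39.6] [3.8 3.8]
c2 [ 448.9 -326.8   40.8] [2.3 2.3]
c3 [ 521.3 -148.3   38. ] [1.8 1.8]
c4 [ 404.8 -192.2   40.2] [1.8 1.8]
prongR [ 530.3 -110.8   28.9] [0.4 0.4]
prongL [ 385.9 -156.1   29. ] [0.4 0.4]
[-12.96734497  -9.79551972  -2.93049778]
[[-0.955  0.298 -0.   ]
 [ 0.298  0.955 -0.001]
 [ 0.    -0.001 -1.   ]]
```

```bash
python3 -m crank '[[[0,0,-1,0],[-0.2,-0.1,-1,0],[-0.7,-0.5,-0.9,0],[-0.8,-0.6,0,0],[-0.8,-0.6,0,0]]]'; python3 -m crank '[[[-0.8,-0.6,0,0],[-0.8,-0.6,0,0],[-0.8,-0.6,0,0],[-0.8,-0.6,0,0],[-0.8,-0.6,0,0]]]';python3 -m crank '[[[-0.8,-0.6,0,0],[-0.8,-0.6,0,0],[-0.8,-0.6,0,0],[-0.8,-0.6,0,0],[-0.8,-0.6,0,0]]]'
python3 - <<'E'
from h import *
cam("wrist","pics/w1.png")
print(delta([484,195,300],0))
s=load('s1')
for a in [(360,330),(560,335)]: print(onz(*s,(220+a[0]/2.5,150+a[1]/2.5),0))
E
```

```text
time: 0.67
tcp_pos: [242.3, 522.8, 331.2]
eef_rot: [179.8, 0.0, 162.7]
force: [1.2, -0.0, -0.9]
width: 1.0
time: 1.08
tcp_pos: [330.1, 399.6, 329.3]
eef_rot: [180.0, -0.0, 162.7]
force: [0.9, -0.0, -0.5]
width: 0.997
time: 1.5
tcp_pos: [417.8, 277.9, 329.4]
eef_rot: [180.0, -0.0, 162.7]
force: [-0.3, -0.2, -0.1]
width: 0.998
[-2.74805708 -1.79898106  0.99642419]
[750.78357111 -55.1878717    0.        ]
[ 8.22676327e+02  1.39628600e+02 -1.13686838e-13]
```

View pics/w1.png

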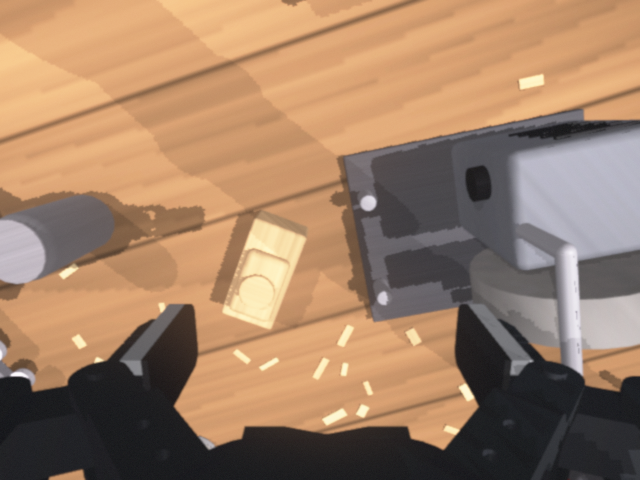

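The pegs show at (368,202) and (384,298). The blank shows at about (265,270), with its long axis from (284,222) to (247,320). Next I'll get a second view from above the blank.

```bash
python3 -m crank '[[[-0.9,-0.6,0.3,0],[-0.9,-0.6,0.4,0],[-0.9,-0.6,0.3,0],[0,0,0,0],[0,0,0,0]]]'
python3 - <<'E'
from h import *
cam("wrist","pics/w2.png")
W=load('w1');s=load('s1')
print(onz(*W,(368,202),52),onz(*W,(384,298),52))
for a in [(262,211),(306,232),(270,328),(223,311)]:print(onz(*W,a,46))
E
```

```text
time: 1.97
tcp_pos: [479.1, 201.4, 298.6]
eef_rot: [-179.9, -0.0, 162.4]
force: [-0.1, 1.7, 0.5]
width: 1.003
[437.59807788 313.36280451  52.        ] [537.60984514 301.75896329  52.        ]
[416.3864785  212.19256923  46.        ]
[449.37604676 246.71096277  46.        ]
[537.15237372 178.20499817  46.        ]
[504.19962191 137.88943714  46.        ]
```

View pics/w2.png

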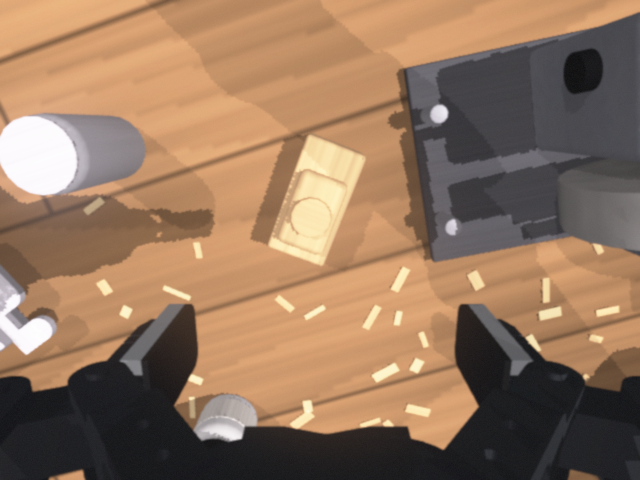

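Run:
```python
import cv2
for n,(x0,y0,x1,y1) in [('w1',(200,190,420,340)),('w2',(250,90,480,270))]:
    f=cv2.imread(f'pics/{n}.png')[y0:y1,x0:x1]
    cv2.imwrite(f'pics/{n}z.png',cv2.resize(f,None,fx=3.3,fy=3.3,interpolation=cv2.INTER_CUBIC))
```

```text
(no output)
```

View pics/w1z.png

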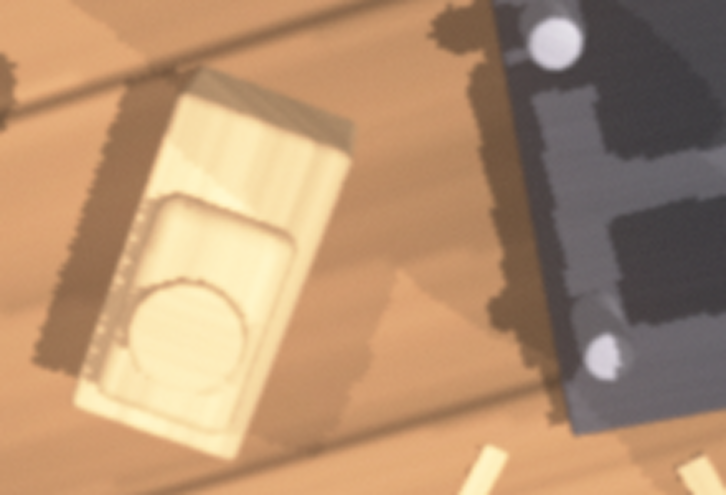

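View pics/w2z.png

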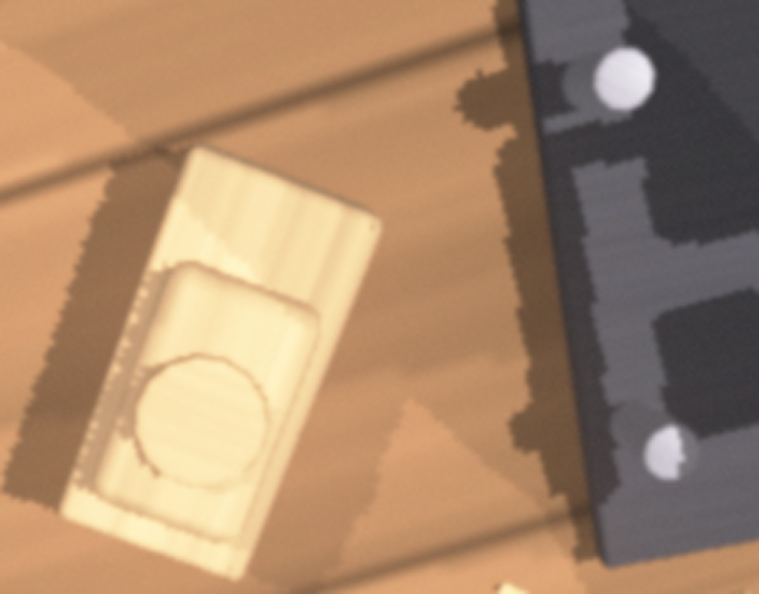

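Run:
```python
from h import *
A=load('w1');B=load('w2')
a=lambda u,v:(*A,(200+u/3.3,190+v/3.3)); b=lambda u,v:(*B,(250+u/3.3,90+v/3.3))
C=[]
for n,p,q in [("c1",(182,92),(196,148)),("c2",(350,155),(381,218)),("c3",(235,458),(238,578)),("c4",(78,403),(64,513)),("circ",(187,335),(204,420)),("pegA",(555,44),(624,78)),("pegB",(604,357),(666,452))]:
    x,e=tri([a(*p),b(*q)]);print(n,x.round(1),np.round(e,1),onz(*b(*q),46).round(1),onz(*b(*q),52).round(1));C.append(onz(*b(*q),46))
C=np.array(C[:4]);print(C.mean(0));d=C[0]+C[1]-C[2]-C[3];print(np.degrees(np.arctan2(d[1],d[0])),np.linalg.norm(d)/2,np.linalg.norm(C[0]+C[3]-C[1]-C[2])/2)
```

```text
c1 [421.7 203.1  43.1] [0.5 0.5] [422.  203.5  46. ] [421.9 203.8  52. ]
c2 [454.3 244.9  44.7] [0.2 0.2] [454.  244.7  46. ] [453.5 244.3  52. ]
c3 [540.3 177.4  40.8] [0.4 0.4] [538.3 177.8  46. ] [536.4 178.5  52. ]
c4 [506.2 136.8  43.3] [0.4 0.4] [505.3 137.1  46. ] [503.9 138.4  52. ]
circ [487.7 184.6  66.3] [0.3 0.3] [491.9 182.8  46. ] [490.7 183.4  52. ]
pegA [438.6 313.1  53. ] [0.1 0.1] [438.8 314.7  46. ] [438.5 313.2  52. ]
pegB [537.3 300.7  52.3] [0.1 0.1] [539.2 302.   46. ] [537.4 300.7  52. ]
[479.91451379 190.77780227  46.        ]
141.50713165948613 107.06064201754477 52.279387417789934
```

```bash
python3 -m crank '[[[0,0.2,0.8,1],[0,0.2,1,1],[0,0,1,1],[0,0,1,1],[0,0,0.4,1]]]' 1 40; python3 -m crank '[[[0,0,0,0.22]]]'
python3 - <<'E'
from h import *
cam("wrist","pics/w3.png")
print(delta([480,191,20],0))
E
```

```text
time: 2.43
tcp_pos: [479.7, 216.1, 169.5]
eef_rot: [-179.8, -0.1, 142.6]
force: [-0.7, 0.3, -1.3]
width: 1.0
time: 2.52
tcp_pos: [479.7, 215.9, 170.1]
eef_rot: [-179.7, -0.1, 141.7]
force: [-0.8, -0.7, -0.1]
width: 1.001
[-0.50043462 -0.6654237   5.07939631]
```

View pics/w3.png

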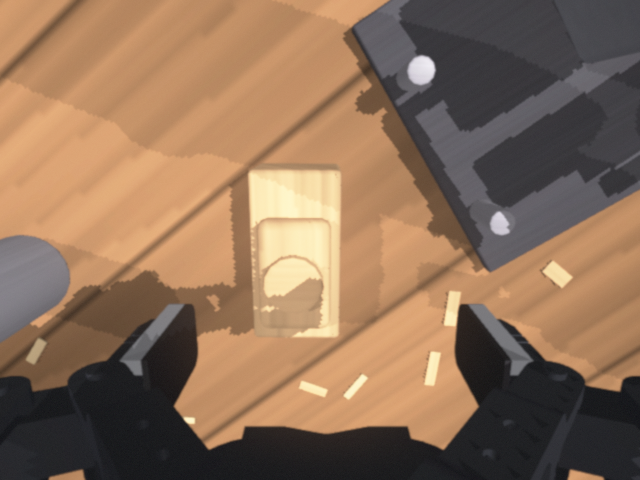

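Block edges are at cols 249 and 340, upright in the picture, so the yaw is aligned. Now I'll centre over it and go down.

```bash
python3 -m crank '[[[-0.25,-0.33,0.6,0],[-0.25,-0.33,1,0],[0,0,1,0],[0,0,1,0],[0,0,0.8,0]]]' 1 40; python3 -m crank '[[[0,0,0.6,0],[0,0,0,0],[0,0,0,0]]]'
python3 - <<'E'
from h import *
cam("wrist","pics/w4.png")
print(delta([480,191,20],0))
E
```

```text
time: 2.98
tcp_pos: [482.5, 191.4, 41.5]
eef_rot: [179.9, 0.0, 142.0]
force: [-0.2, 0.5, 0.2]
width: 1.003
time: 3.23
tcp_pos: [482.4, 191.1, 24.3]
eef_rot: [180.0, -0.0, 141.9]
force: [0.9, -0.2, 1.3]
width: 1.0
[ 0.0782892  -0.07098842  0.1725057 ]
```

View pics/w4.png

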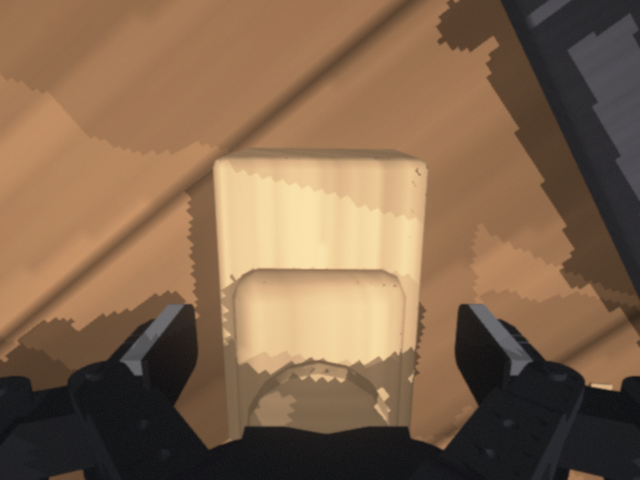

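The blank is between the fingers, from cols 215 to 428. Now I'll close.

```bash
python3 -m crank '[[[0,-0.06,0,0],[0,0,0,0],[0,0,0,0],[0,0,0,0],[0,0,0,0]]]' 0 45; python3 -m crank '[[[0,0,0,0],[0,0,0,0],[0,0,0,0]]]';  python3 -m crank '[[[0,0,-0.4,0],[0,0,-0.6,0],[0,0,-0.6,0]]]'
python3 - <<'E'
from h import *
cam("side","pics/d5.png",(180,90,420,350),2.3)
print(delta([650,170,60],0), arm.state()["eef_rot"])
E
```

```text
time: 3.7
tcp_pos: [481.8, 189.2, 25.0]
eef_rot: [179.9, 0.0, 141.8]
force: [-2.2, 0.3, 7.0]
width: 0.653
time: 3.95
tcp_pos: [481.9, 189.2, 25.0]
eef_rot: [179.8, 0.0, 141.8]
force: [-1.2, -0.4, 8.1]
width: 0.652
time: 4.2
tcp_pos: [480.4, 188.4, 72.0]
eef_rot: [-179.9, -0.0, 141.8]
force: [0.3, 1.1, -2.3]
width: 0.644
[-4.77854683  2.94598309  0.54741851] [1.79749304e+02 9.80713358e-02 1.41759604e+02]
```

View pics/d5.png

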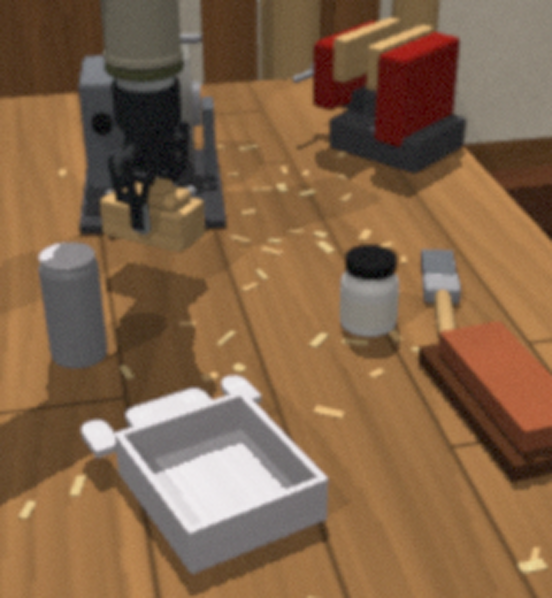

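The blank is lifted, held level, at (150,215) in the crop. Now I'll carry it to about (665,190).

```bash
python3 -m crank '[[[-0.4,0.3,0,0],[-0.8,0.64,0,0],[-0.8,0.64,0,0],[-0.8,0.64,0,0],[-0.8,0.64,0,0]]]'; python3 -m crank '[[[-0.8,0.64,0,0],[-0.4,0.34,0,0],[0,0,0,0],[0,0,0.5,0],[0,0,0.5,0]]]'
python3 - <<'E'
from h import *
print(delta([665,190,25],0), arm.state())
E
```

```text
time: 4.67
tcp_pos: [620.0, 189.5, 71.4]
eef_rot: [180.0, -0.0, 141.8]
force: [1.2, -0.4, -2.2]
width: 0.646
time: 5.08
tcp_pos: [665.8, 190.2, 41.7]
eef_rot: [179.9, 0.1, 141.8]
force: [-0.1, -0.8, -1.8]
width: 0.653
[ 0.01773642 -0.02291828  0.55610133] {'time': 5.0833, 'q': array([-31.99501984,  39.97871282,  20.65607783,  80.32176202,
       -14.84814448,  62.26397366,  42.90249247]), 'qvel': array([  1.22534923,  11.14945959,  -3.60925356,   8.9134875 ,
        -3.60924294, -17.84783944,   2.57761435]), 'tau': array([  0.38501602, -78.37728739,  10.46141624, -34.935987  ,
         0.20764091,   0.68652978,  -0.10669822]), 'tcp_pos': array([665.81503275, 190.19984472,  41.68458731]), 'eef_rot': array([1.79909852e+02, 5.31221348e-02, 1.41774880e+02]), 'force': array([-0.06631473, -0.79232142, -1.77200462]), 'ft_torque': array([ 0.02292376,  0.01607154, -0.02609125]), 'width': 0.6529087409758073}
```

```bash
python3 -m crank '[[[0,0,0.25,0],[0,0,0.1,0],[0,0,0,0]]]'; python3 -m crank '[[[0,0,0.07,0],[0,0,0,0]]]'; python3 -m crank '[[[0,0,0.07,0],[0,0,0,0]]]'
```

```text
time: 5.33
tcp_pos: [664.3, 190.1, 30.0]
eef_rot: [-179.9, -0.1, 141.8]
force: [-0.0, -0.0, -1.3]
width: 0.65
time: 5.5
tcp_pos: [665.6, 190.3, 29.5]
eef_rot: [179.9, 0.0, 141.8]
force: [0.9, -0.6, -2.6]
width: 0.65
time: 5.67
tcp_pos: [665.4, 190.1, 26.9]
eef_rot: [180.0, 0.0, 141.8]
force: [-0.6, -0.2, -1.9]
width: 0.647
```

```bash
python3 -m crank '[[[0,0,0.06,0],[0,0,0,0]]]'; python3 -m crank '[[[0,0,0.04,0],[0,0,0,0]]]'
```

```text
time: 5.83
tcp_pos: [665.6, 190.1, 25.2]
eef_rot: [180.0, 0.0, 141.8]
force: [1.2, 0.2, -0.6]
width: 0.645
time: 6.0
tcp_pos: [665.6, 190.2, 25.1]
eef_rot: [179.9, 0.0, 141.8]
force: [-4.3, -0.6, 8.2]
width: 0.649
```

Contact. Now I'll release and rise.

```bash
python3 -m crank '[[[0,0,0,0],[0,0,0,0],[0,0,0,0],[0,0,0,0],[0,0,0,0]]]' 1; python3 -m crank '[[[0,0,-0.4,0],[0,0,-0.8,0],[0,0,-1,0],[0,0,-1,0],[0,0,-1,0]]]';python3 -m crank '[[[0,0,-1,0],[0,0,-1,0],[0,0,-1,0],[0,0,-0.5,0],[0,0,0,0]]]'
python3 - <<'E'
from h import *
cam("wrist","pics/w6.png")
cam("side","pics/d6.png",(180,90,420,350),2.3)
print(delta([505,-240,250],0))
E
```

```text
time: 6.42
tcp_pos: [665.2, 190.1, 23.4]
eef_rot: [-180.0, -0.0, 141.8]
force: [-0.1, -0.5, 0.2]
width: 1.001
time: 6.83
tcp_pos: [665.2, 189.9, 151.9]
eef_rot: [180.0, 0.0, 141.8]
force: [-0.2, -0.4, -0.2]
width: 0.999
time: 7.25
tcp_pos: [666.9, 190.0, 261.1]
eef_rot: [179.6, 0.3, 141.8]
force: [-0.1, -0.8, 0.8]
width: 1.004
[ -4.66776559 -14.56942062   0.17869872]
```

View pics/w6.png

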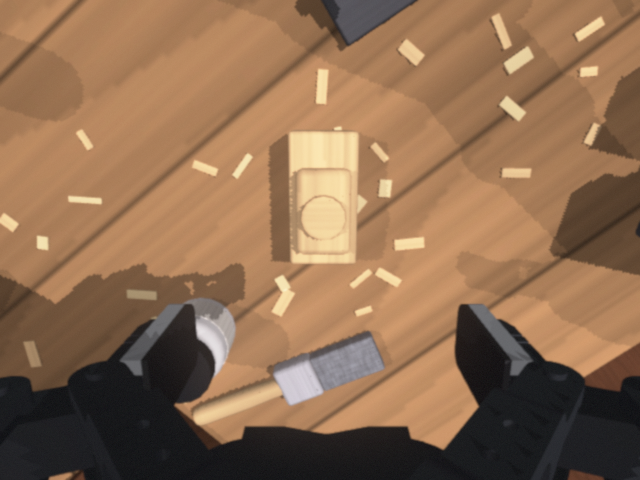

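View pics/d6.png

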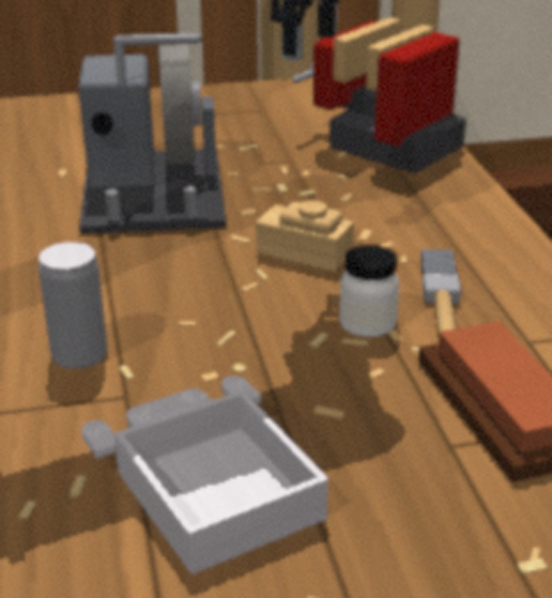

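The blank stands upright, with its top at (325,215) in the wrist view. The jar, the brush and the can are untouched. Next I'll go to the tray.

```bash
python3 -m crank '[[[-0.2,-0.6,0,0],[-0.3,-0.95,0,0],[-0.3,-0.95,0,0],[-0.3,-0.95,0,0],[-0.3,-0.95,0,0]]]'; python3 -m crank '[[[-0.3,-0.95,0,0],[-0.3,-0.95,0,0],[-0.3,-0.95,0,0],[-0.3,-0.95,0,0],[-0.3,-0.95,0,0]]]';python3 -m crank '[[[-0.3,-0.95,0,0],[-0.3,-0.95,0,0],[-0.3,-0.95,0,0],[-0.3,-0.95,0,0],[-0.3,-0.95,0,0]]]'
python3 -m crank '[[[0,0,0,-1],[0,0,0,-1],[0,0,0,-1],[0,0,0,-1],[0,0,0,-1]]]';python3 -m crank '[[[0,0,0,-1],[0,0,0,-1],[0,0,0,-1],[0,0,0,-1],[0,0,0,-1]]]';python3 -m crank '[[[0,0,0,-1],[0,0,0,-1],[0,0,0,-1],[0,0,0,-1],[0,0,0,0]]]'
python3 - <<'E'
from h import *
cam("wrist","pics/w7.png")
print(arm.state()["q"])
E
```

```text
time: 7.77
tcp_pos: [615.1, 59.1, 253.0]
eef_rot: [-179.9, -0.1, 141.8]
force: [-0.4, -0.7, 0.9]
width: 1.003
time: 8.18
tcp_pos: [562.2, -80.5, 253.3]
eef_rot: [-179.9, -0.1, 141.8]
force: [-0.1, -1.2, 0.2]
width: 0.998
time: 8.6
tcp_pos: [509.4, -220.1, 253.4]
eef_rot: [-180.0, -0.1, 141.8]
force: [0.4, -0.4, 0.3]
width: 1.001
time: 9.02
tcp_pos: [510.1, -218.9, 253.2]
eef_rot: [-180.0, -0.2, 162.0]
force: [-0.1, 0.5, -0.3]
width: 0.996
time: 9.43
tcp_pos: [510.1, -218.8, 253.2]
eef_rot: [180.0, -0.1, -178.0]
force: [0.2, -0.3, -0.7]
width: 1.001
time: 9.85
tcp_pos: [510.2, -218.9, 253.3]
eef_rot: [179.9, -0.1, -162.0]
force: [-0.2, 1.0, -0.8]
width: 1.001
[ -2.20045717  13.66001809  26.83942282  89.60318648  -6.2320458
  78.35063358 132.96768429]
```

View pics/w7.png

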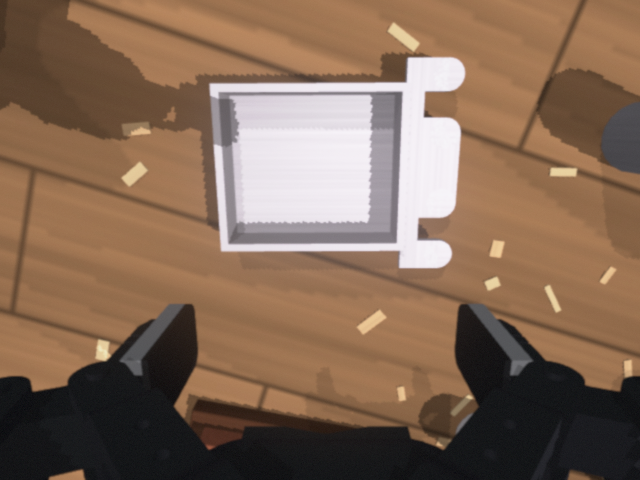

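The tray's rear wall runs from (211,85) to (222,250), and its slots open to the right at cols 425 to 465. I'll take a second view from nearer.

Run:
```python
from h import *
A=load('w7')
C=np.array([onz(*A,p,45) for p in [(211,85),(222,251),(406,250),(407,84)]]);print(C.round(1))
d=C[2]+C[3]-C[0]-C[1];print(np.degrees(np.arctan2(d[1],d[0])),np.linalg.norm(d)/2,np.linalg.norm(C[0]-C[1]))
m=(C[0]+C[1])/2;print(m,delta([m[0],m[1],170],0))
```

```text
[[ 448.2 -329.8   45. ]
 [ 570.6 -289.9   45. ]
 [ 523.4 -146.4   45. ]
 [ 402.6 -191.2   45. ]]
108.22112637616395 148.47469023179733 128.7655263216748
[ 509.4095056 -309.8360747   45.       ] [ 0.94413149 -2.88049665  2.78237806]
```

```bash
python3 -m crank '[[[0.2,-0.7,0.6,0],[0.3,-0.75,0.8,0],[0.2,-0.7,0.5,0],[0.2,-0.7,0.5,0],[0,0,0,0]]]';python3 -m crank '[[[0,0,0,0]]]'
python3 - <<'E'
from h import *
cam("wrist","pics/w8.png")
E
```

```text
time: 10.32
tcp_pos: [507.8, -312.7, 178.5]
eef_rot: [179.9, -0.4, -162.7]
force: [-1.7, 0.1, 0.2]
width: 0.999
time: 10.4
tcp_pos: [509.8, -309.8, 180.9]
eef_rot: [179.9, -0.2, -162.5]
force: [0.3, 0.4, 0.7]
width: 1.003
```

View pics/w8.png

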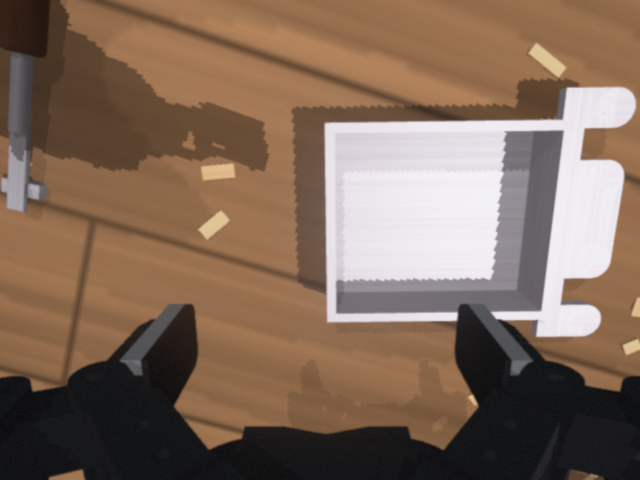

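Run:
```python
from h import *
A=load('w7');B=load('w8')
for p,q in [((211,85),(326,124)),((222,251),(328,321)),((401,251),(545,320)),((407,84),(565,121)),((464,74),(635,107)),((450,254),(600,319))]:
    x,e=tri([(*A,p),(*B,q)]);print(x.round(1),np.round(e,1))
C=np.array([onz(*B,p,45) for p in [(326,124),(328,321),(338,131),(338,313),(545,320),(565,121)]]);print(C.round(1))
d=C[1]-C[0];print(np.degrees(np.arctan2(d[1],d[0]))+90,np.linalg.norm(d))
m=C[:4].mean(0);print(m);u=np.array([np.cos(np.radians(108)),np.sin(np.radians(108))])
print(delta([m[0],m[1],24],0), arm.state()["eef_rot"])
```

```text
[ 448.1 -330.2   43.4] [0.1 0.1]
[ 571.1 -290.1   43.4] [0.1 0.1]
[ 525.9 -149.7   43.7] [0.1 0.1]
[ 401.7 -190.    36.8] [0.3 0.3]
[ 380.8 -150.6   33.7] [0. 0.]
[ 517.1 -106.5   33.9] [0.5 0.5]
[[ 448.  -330.2   45. ]
 [ 570.2 -290.3   45. ]
 [ 449.7 -322.1   45. ]
 [ 562.6 -285.7   45. ]
 [ 525.7 -150.6   45. ]
 [ 403.4 -194.2   45. ]]
108.06987744218168 128.58001170430776
[ 507.65132207 -307.05374498   45.        ]
[0.07842827 0.07803804 5.26443772] [ 1.79937726e+02 -7.66397364e-02 -1.62371165e+02]
```

Triangulation puts the tray's top rim at z≈43.5 (nominal 45). Its yaw is 108.1° and the middle of its rear wall is at (507.7,-307). Next I'll lower straddling that wall.

```bash
python3 -m crank '[[[0.08,0.08,0.5,0],[0,0,1,0],[0,0,1,0],[0,0,0.9,0],[0,0,0.6,0]]]' 1 30;python3 -m crank '[[[0,0,0.6,0],[0,0,0.4,0],[0,0,0.2,0],[0,0,0,0],[0,0,0,0]]]'
python3 - <<'E'
from h import *
cam("wrist","pics/w9.png")
print(delta([507.7,-307,24],0))
E
```

```text
time: 10.87
tcp_pos: [508.3, -304.9, 60.7]
eef_rot: [179.9, -0.0, -162.2]
force: [-0.4, -0.3, 0.5]
width: 0.997
time: 11.28
tcp_pos: [508.9, -307.2, 27.4]
eef_rot: [-180.0, 0.0, -162.2]
force: [0.4, -1.1, 0.0]
width: 1.001
[0.04043956 0.03114687 0.12846905]
```

View pics/w9.png

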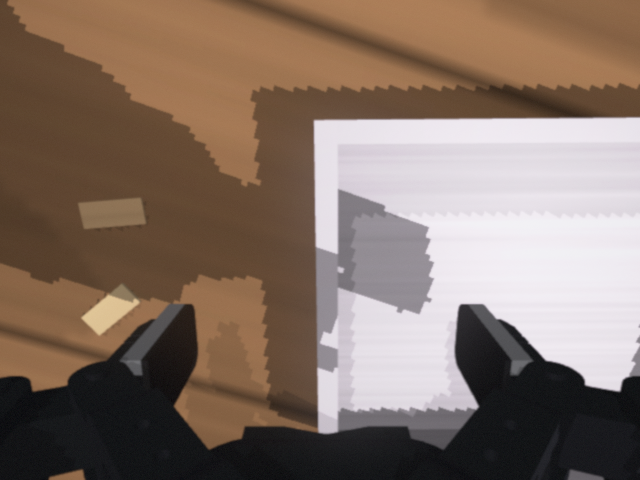

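The wall is at cols 315 to 338, centred at 326 between the fingers. Closing at 30 N.

```bash
python3 -m crank '[[[0,0,0,0],[0,0,0,0],[0,0,0,0],[0,0,0,0],[0,0,0,0]]]' 0 30;python3 -m crank '[[[0,0,0,0],[0,0,0,0],[0,0,0,0],[0,0,0,0],[0,0,0,0]]]'
python3 - <<'E'
from h import *
cam("side","pics/d10.png",(180,90,420,350),2.3)
E
```

```text
time: 11.75
tcp_pos: [508.4, -307.4, 26.8]
eef_rot: [-180.0, 0.0, -162.2]
force: [0.5, 0.5, -1.2]
width: 0.299
time: 12.17
tcp_pos: [508.2, -307.3, 26.7]
eef_rot: [180.0, -0.0, -162.2]
force: [-1.3, 1.0, 2.7]
width: 0.063
```

View pics/d10.png

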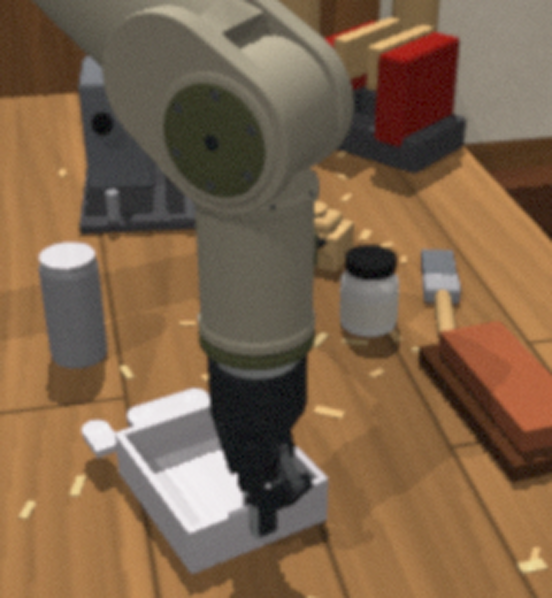

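Gripped: width 0.063 is about 5.4 mm, against a 6 mm wall. I'll add a slight downward bias, then slide.

```bash
python3 -m crank '[[[0,0,0.03,0],[0,0,0,0]]]'; python3 -m crank '[[[0,0.15,0,0.3],[-0.05,0.3,0,0.7],[-0.05,0.3,0,0.8],[-0.05,0.3,0,0.8]]]'
```

```text
time: 12.38
tcp_pos: [508.2, -307.4, 26.7]
eef_rot: [180.0, 0.0, -162.2]
force: [-5.1, 3.8, 12.2]
width: 0.062
time: 12.72
tcp_pos: [504.8, -277.9, 26.7]
eef_rot: [-179.8, 0.1, -172.9]
force: [-2.0, -5.4, 6.1]
width: 0.063
```

```bash
python3 -m crank '[[[-0.05,0.35,0,0.7],[-0.05,0.4,0,0.7],[-0.05,0.4,0,0.7],[0,0.4,0,0.7],[0,0.4,0,0.6]]]'
python3 - <<'E'
from h import *
print(delta([509,-16,26.5],0))
E
```

```text
time: 13.13
tcp_pos: [508.0, -218.9, 26.6]
eef_rot: [-179.8, 0.1, 173.5]
force: [-1.2, -5.4, 6.5]
width: 0.066
[ 0.72878037  6.72513002 -0.0143922 ]
```

```bash
python3 -m crank '[[[0.05,0.4,0,0.1],[0.06,0.5,0,0],[0.06,0.5,0,0]]]'
python3 - <<'E'
from h import *
cam("wrist","pics/w11.png")
cam("scene","pics/s11.png",(220,150,540,310),2.5)
W=load('w11');print(delta([509,-16,26.5],0))
E
```

```text
time: 13.38
tcp_pos: [508.2, -176.4, 26.7]
eef_rot: [-179.9, 0.2, 173.2]
force: [0.8, -4.5, 6.2]
width: 0.066
[0.58338233 5.1980658  0.00703624]
```

View pics/w11.png

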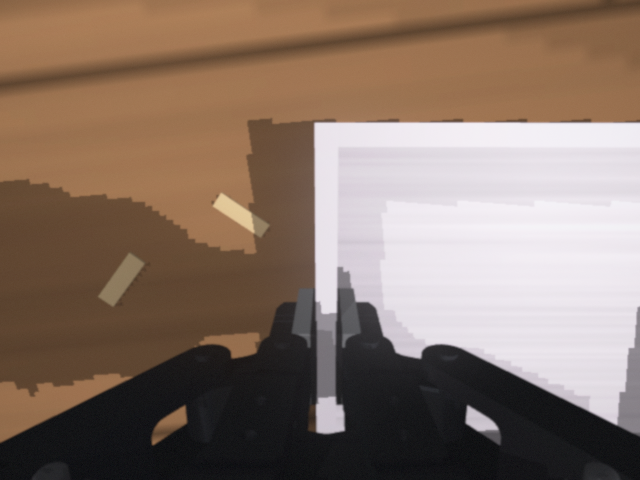

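View pics/s11.png

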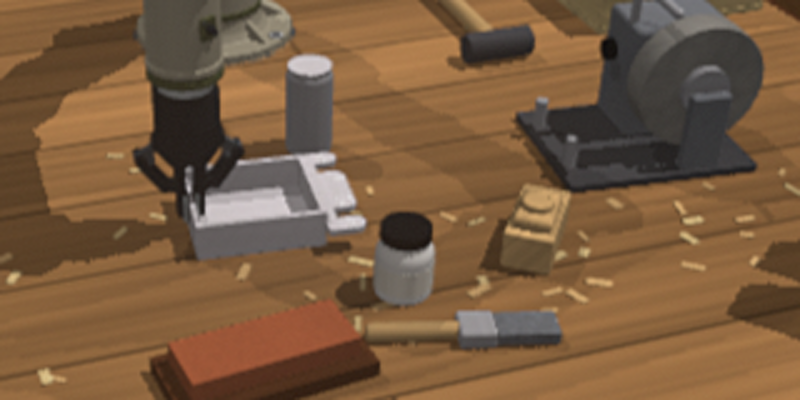

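The tray is square in the grip and between the can and the jar. Continuing.

```bash
python3 -m crank '[[[0.06,0.55,0,0],[0.07,0.6,0,0],[0.07,0.6,0,0],[0.07,0.6,0,0],[0.07,0.6,0,0]]]';python3 -m crank '[[[0.07,0.6,0,0],[0.07,0.6,0,0],[0.07,0.6,0,0],[0.05,0.4,0,0]]]'
python3 - <<'E'
from h import *
print(delta([459.5,80.6,26.6],0))
E
```

```text
time: 13.9
tcp_pos: [508.5, -86.9, 26.6]
eef_rot: [-179.9, 0.2, 173.2]
force: [0.6, -4.7, 6.2]
width: 0.063
time: 14.23
tcp_pos: [508.6, -19.1, 26.6]
eef_rot: [-180.0, 0.2, 173.3]
force: [0.7, -5.5, 7.0]
width: 0.064
[ 2.00954363  3.11127703 -0.00682755]
```

```bash
python3 -m crank '[[[0.25,0.4,0,0.1],[0.33,0.52,0,0],[0.33,0.52,0,0],[0.33,0.52,0,0],[0.33,0.52,0,0]]]';python3 -m crank '[[[0.33,0.5,0,0],[0.1,0.15,0,0],[0,0,0,0]]]'
python3 - <<'E'
from h import *
cam("wrist","pics/w12.png")
cam("scene","pics/s12.png",(300,140,540,290),3.3)
cam("side","pics/d12.png",(180,90,420,350),2.3)
print(delta([459.5,80.6,26.6],0))
E
```

```text
time: 14.65
tcp_pos: [471.0, 59.9, 26.6]
eef_rot: [-180.0, 0.2, 172.8]
force: [2.4, -4.3, 5.9]
width: 0.066
time: 14.9
tcp_pos: [459.7, 83.3, 26.6]
eef_rot: [179.9, 0.1, 173.1]
force: [-2.3, 5.6, 9.6]
width: 0.065
[-0.00323587 -0.0911463   0.00067544]
```

View pics/w12.png

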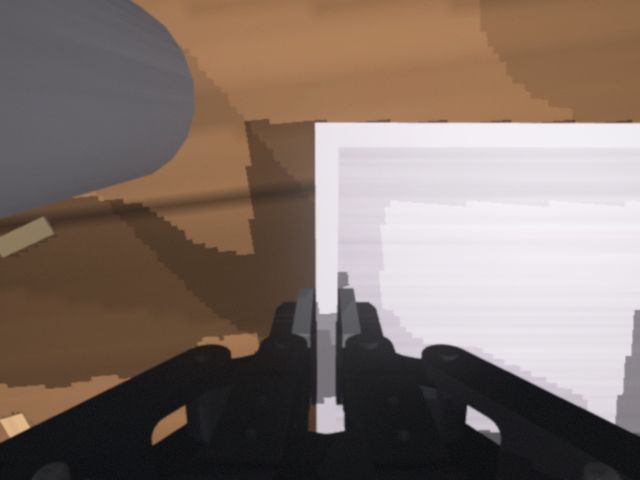

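View pics/s12.png

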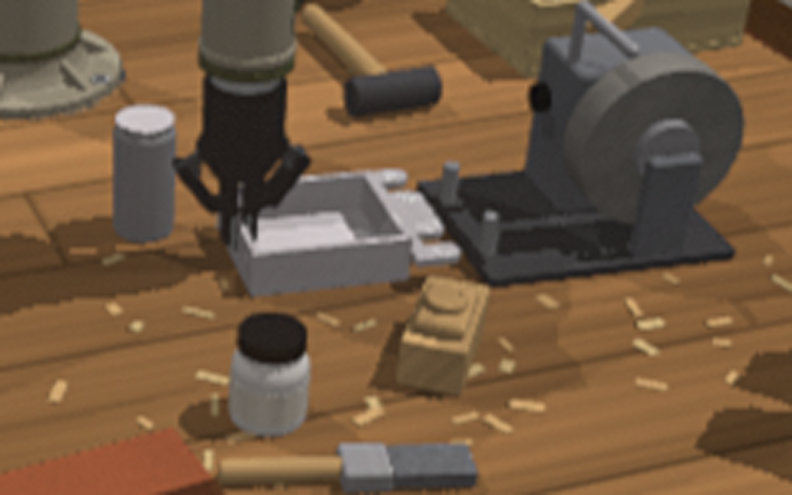

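View pics/d12.png

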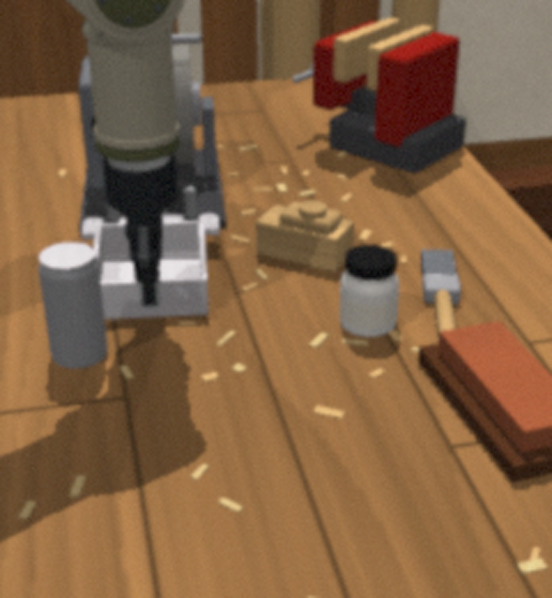

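Run:
```python
from h import *
W=load('w12');s=load('s12');
yaw=np.radians(arm.state()["eef_rot"][2]-90);u=np.array([np.cos(yaw),np.sin(yaw)]);v=np.array([-u[1],u[0]])
a=onz(*W,(315,123),45)[:2];b=onz(*W,(338,148),45)[:2]
c=a+75*u-65*v;c2=b+69*u-59*v;print(np.degrees(yaw),c,c2)
A=np.array([438.5,313.1]);B=np.array([537.4,300.7]);o=(A+B)/2;x=np.array([-(A-B)[1]*-1,0]);y=(A-B)/np.linalg.norm(A-B);x=np.array([y[1],-y[0]])
print('sharp yaw',np.degrees(np.arctan2(x[1],x[0])),'seat',o-96*x)
for q in (c,c2): print('tray in seat frame',(q-(o-96*x))@x,(q-(o-96*x))@y)
# project prongs edges/pegs into the scene for check
np.savez('pics/est.npz',c=(c+c2)/2,yaw=yaw)
im=cv2.imread('pics/s12.png')
cc=(c+c2)/2
for lx,ly,lz in [(118,84,33),(118,-84,33),(-75,-65,45),(75,-65,45),(75,65,45),(118,50,33),(118,-50,33)]:
    P=np.r_[cc+lx*u+ly*v,lz];p=(proj(*s,P)[0]-[300,140])*3.3;cv2.circle(im,tuple(int(t) for t in p),3,(0,0,255),-1)
for P in (A,B):
    p=(proj(*s,np.r_[P,52])[0]-[300,140])*3.3;cv2.circle(im,tuple(int(t) for t in p),3,(0,255,0),-1)
cv2.imwrite('pics/s12o.png',im)
```

```text
83.05189438950435 [468.75694915 154.03125356] [468.93787592 153.87248596]
sharp yaw 82.8535939882617 seat [476.00710434 211.64577572]
tray in seat frame -58.0689006561526 0.0262883502016774
tray in seat frame -58.20392663829515 -0.1729844057425672
```

View pics/s12o.png

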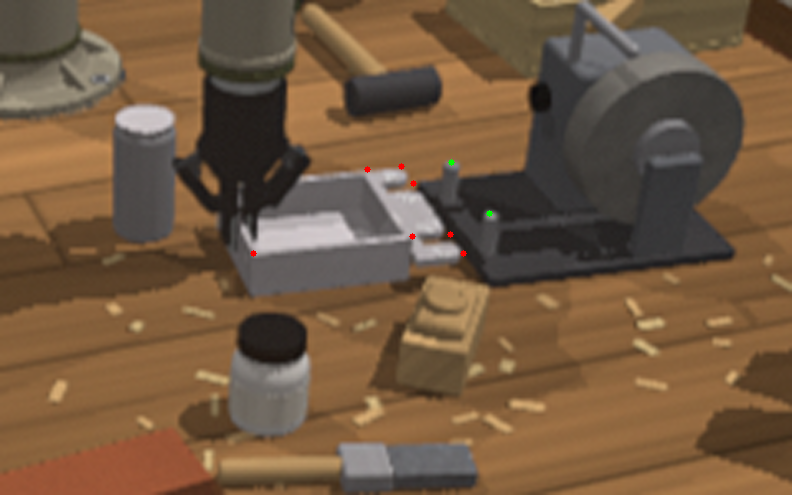

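The projections agree: the tray is 58 mm short of the seat, with 0.1 mm lateral offset and 0.2° yaw error. Sliding on.

```bash
python3 -m crank '[[[0,0.2,0,0.05],[0,0.3,0,0],[0,0.3,0,0],[0,0.3,0,0],[0,0.2,0,0]]]'; python3 -m crank '[[[0,0.15,0,0],[0,0,0,0]]]'
```

```text
time: 15.47
tcp_pos: [465.4, 118.9, 26.6]
eef_rot: [-180.0, 0.1, 172.7]
force: [-0.5, -8.7, 11.7]
width: 0.061
time: 15.63
tcp_pos: [466.0, 124.0, 26.6]
eef_rot: [-180.0, 0.1, 172.7]
force: [-0.3, -2.8, 9.0]
width: 0.059
```

```bash
python3 -m crank '[[[0,0.15,0,0],[0,0.1,0,0]]]'; python3 -m crank '[[[0,0.1,0,0],[0,0.05,0,0]]]'; python3 -m crank '[[[0,0.05,0,0],[0,0,0,0]]]'
```

```text
time: 15.8
tcp_pos: [466.9, 130.1, 26.6]
eef_rot: [-179.9, 0.1, 172.6]
force: [-0.6, -8.0, 11.7]
width: 0.065
time: 15.97
tcp_pos: [467.5, 134.7, 26.6]
eef_rot: [-179.9, 0.1, 172.6]
force: [-1.9, -7.5, 11.5]
width: 0.066
time: 16.13
tcp_pos: [467.7, 136.2, 26.6]
eef_rot: [-180.0, 0.1, 172.6]
force: [-1.3, -6.2, 11.7]
width: 0.067
```

```bash
for i in 1; do python3 -m crank '[[[0,0.07,0,0],[0,0,0,0]]]'; done;  python3 -m crank '[[[0,0.06,0,0],[0,0,0,0]]]'; python3 -m crank '[[[0,0.05,0,0],[0,0,0,0]]]'
```

```text
time: 16.3
tcp_pos: [467.9, 138.2, 26.6]
eef_rot: [-180.0, 0.1, 172.6]
force: [-0.3, -5.6, 12.0]
width: 0.062
time: 16.47
tcp_pos: [468.2, 139.9, 26.6]
eef_rot: [-180.0, 0.1, 172.6]
force: [-1.2, -6.4, 10.8]
width: 0.065
time: 16.63
tcp_pos: [468.3, 141.0, 26.6]
eef_rot: [-179.9, 0.1, 172.6]
force: [-1.2, -9.6, 11.4]
width: 0.061
```

```bash
python3 -m crank '[[[0,0.04,0,0],[0,0,0,0]]]';  python3 -m crank '[[[0,0.04,0,0],[0,0,0,0]]]'; python3 -m crank '[[[0,0.03,0,0],[0,0,0,0]]]'
```

```text
time: 16.8
tcp_pos: [468.3, 141.0, 26.6]
eef_rot: [-179.9, 0.1, 172.6]
force: [-2.8, -12.1, 15.2]
width: 0.065
time: 16.97
tcp_pos: [468.4, 141.1, 26.6]
eef_rot: [-179.8, 0.1, 172.5]
force: [-4.4, -15.9, 18.3]
width: 0.065
time: 17.13
tcp_pos: [468.4, 141.1, 26.6]
eef_rot: [-179.7, 0.0, 172.5]
force: [-4.7, -19.1, 19.9]
width: 0.064
```

```bash
python3 -m crank '[[[0,0.03,0,-0.08],[0,0,0,0]]]';  python3 -m crank '[[[0,0.02,0,-0.05],[0,0,0,0]]]'
python3 - <<'E'
from h import *
print(arm.state()["ft_torque"])
cam("scene","pics/s13.png",(340,160,480,260),5.6)
cam("side","pics/d13.png",(190,130,310,230),6)
E
```

```text
time: 17.3
tcp_pos: [468.6, 141.2, 26.6]
eef_rot: [-179.7, 0.0, 172.7]
force: [-4.6, -22.0, 19.6]
width: 0.061
time: 17.47
tcp_pos: [468.7, 141.3, 26.6]
eef_rot: [-179.7, 0.0, 172.9]
force: [-4.9, -22.4, 21.3]
width: 0.066
[-4.29637192  0.96516633 -0.05301228]
```

View pics/s13.png

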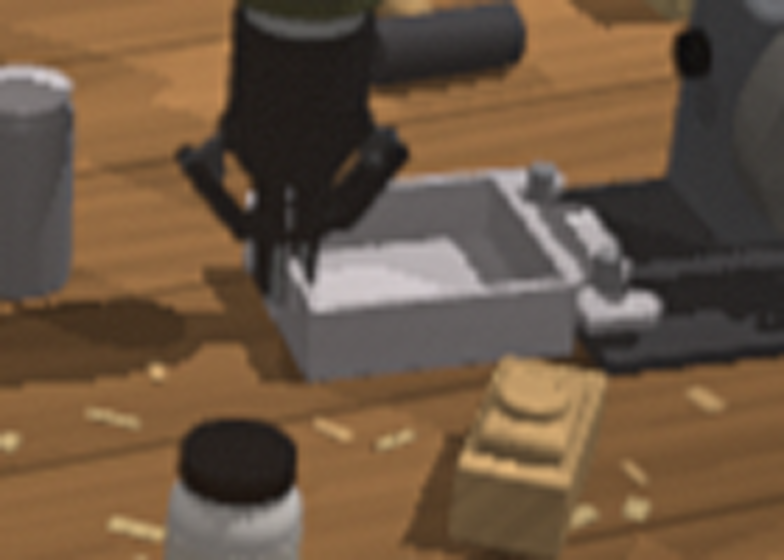

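View pics/d13.png

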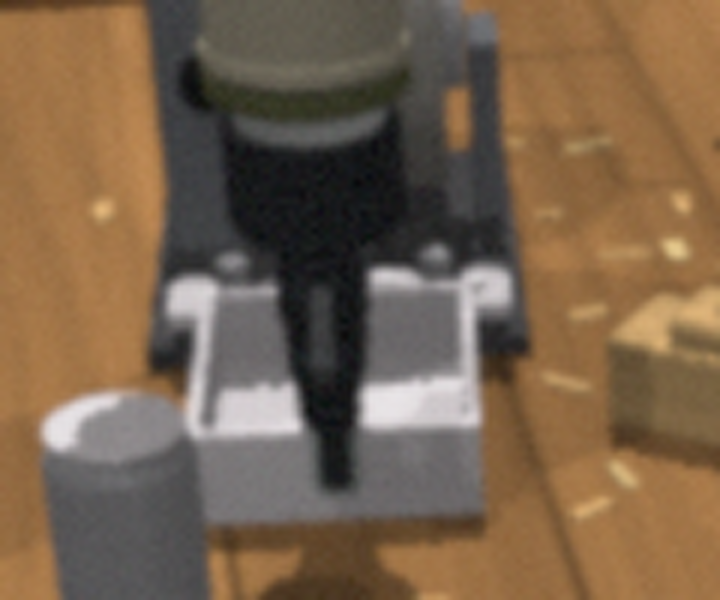

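Both slots are around the pegs: (540,180) and (608,265) in the scene crop, (232,265) and (435,258) in the side crop. The slide stopped at y=141.1 with force rising to 22 N, where about 141 was expected. I'll take most of the push off before releasing.

```bash
python3 -m crank '[[[0,-0.06,0,0],[0,-0.06,-0.02,0],[0,0,0,0]]]'
```

```text
time: 17.82
tcp_pos: [468.3, 141.0, 26.6]
eef_rot: [-179.9, 0.1, 173.0]
force: [1.7, -10.6, 4.2]
width: 0.063
```

```bash
python3 -m crank '[[[0,-0.03,0,0],[0,0,0,0]]]'; python3 -m crank '[[[0,0,0,0],[0,0,0,0],[0,0,0,0],[0,0,0,0],[0,0,0,0]]]' 0.5;  python3 -m crank '[[[0,0,0,0],[0,0,0,0],[0,0,0,0]]]'
python3 - <<'E'
from h import *
cam("wrist","pics/w14.png")
E
```

```text
time: 17.98
tcp_pos: [468.4, 141.0, 26.6]
eef_rot: [-179.9, 0.1, 173.1]
force: [1.3, -7.9, 3.5]
width: 0.067
time: 18.4
tcp_pos: [467.0, 143.8, 26.2]
eef_rot: [180.0, -0.0, 173.3]
force: [-0.4, 0.2, 0.7]
width: 0.502
time: 18.65
tcp_pos: [467.1, 143.6, 26.3]
eef_rot: [-180.0, -0.0, 173.3]
force: [1.1, 0.2, -0.5]
width: 0.498
```

View pics/w14.png

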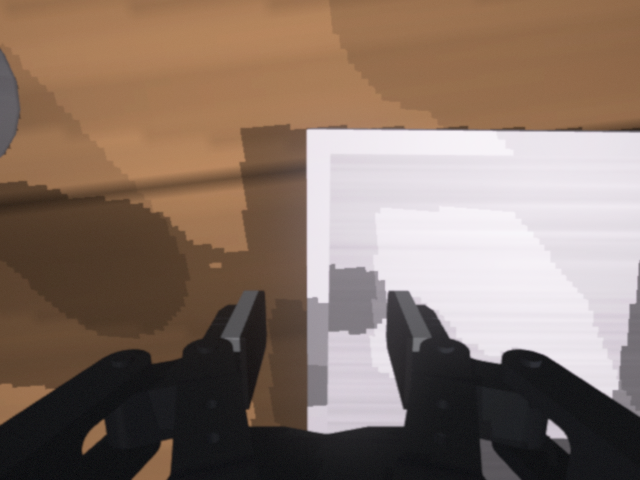

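Released, with the wall between the fingers at cols 307 to 330. Rising, then checking.

```bash
python3 -m crank '[[[0,0,-0.5,0],[0,0,-0.8,0],[0,0,-1,0],[0,0,-1,0],[0,0,-1,0]]]';python3 -m crank '[[[0,0.3,-1,0],[0,0.8,-1,0],[0,0.8,-1,0],[0,0,-1,0],[0,0,0,0]]]'
python3 -m crank '[[[0,0,0,0]]]'
python3 - <<'E'
from h import *
cam("wrist","pics/w15.png")
E
```

```text
time: 19.12
tcp_pos: [466.8, 143.2, 156.6]
eef_rot: [-180.0, -0.0, 173.3]
force: [1.7, 0.3, 0.3]
width: 0.5
time: 19.53
tcp_pos: [475.7, 202.6, 281.2]
eef_rot: [179.7, 0.4, 173.4]
force: [1.0, -1.3, -0.0]
width: 0.5
time: 19.62
tcp_pos: [474.7, 200.5, 276.9]
eef_rot: [179.9, 0.2, 173.3]
force: [0.2, -0.2, 0.1]
width: 0.5
```

View pics/w15.png

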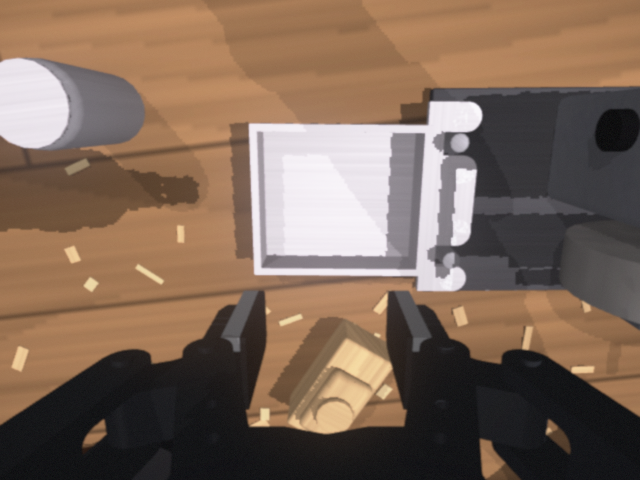

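Run:
```python
from h import *
W=load('w15')
C=np.array([onz(*W,p,45) for p in [(250,124),(255,275),(417,275),(430,124)]])[:,:2];print(C.round(1))
d=C[0]-C[1];print('yaw',np.degrees(np.arctan2(d[1],d[0]))-90)
P=np.array([onz(*W,p,52) for p in [(459,143),(448,260)]])[:,:2];print(P.round(1));y=P[0]-P[1];print('sharp yaw',np.degrees(np.arctan2(y[1],y[0]))-90,np.linalg.norm(y))
y/=np.linalg.norm(y);x=np.array([y[1],-y[0]]);o=P.mean(0)
r=(C[0]+C[1])/2-o;print('rear wall in sharp frame (want -171,0)',r@x,r@y)
f=cv2.imread('pics/w15.png')[90:300,400:500];cv2.imwrite('pics/w15z.png',cv2.resize(f,None,fx=2.8,fy=2.8,interpolation=cv2.INTER_CUBIC))
```

```text
[[404.3 146.2]
 [533.4 129.5]
 [550.4 273.1]
 [421.4 291.6]]
yaw 82.61813723071307
[[438.8 312.5]
 [537.1 299.3]]
sharp yaw 82.39394971221486 99.14305385773191
rear wall in sharp frame (want -171,0) -169.09238349830233 -3.3335183261141386
```

View pics/w15z.png

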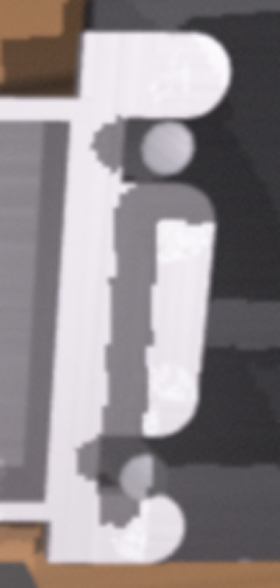

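Run:
```python
from h import *
W=load('w15')
im=cv2.imread('pics/w15z.png');f=cv2.imread('pics/w15.png')[90:300,400:500];k=4;im=cv2.resize(f,None,fx=k,fy=k,interpolation=cv2.INTER_CUBIC)
def pt(P): return tuple(int(t) for t in (proj(*W,P)[0]-[400,90])*k+k/2)
t=np.linspace(0,2*np.pi,60)
x=np.array([np.cos(np.radians(82.85)),np.sin(np.radians(82.85))]);y=np.array([-x[1],x[0]]);o=np.array([487.95,306.9])
for s in (50,-50):
    for z,c in ((52,(0,255,0)),(33,(255,0,0))):
        for a in t: cv2.circle(im,pt(np.r_[o+s*y+8*np.array([np.cos(a),np.sin(a)]),z]),1,c,-1)
    # home slot outline
    for a in np.linspace(0,1,40): 
        for q in (np.array([-8+30*a,s+10]),np.array([-8+30*a,s-10]),np.array([-8,s-10+20*a])):
            cv2.circle(im,pt(np.r_[o+q[0]*x+q[1]*y,33]),1,(0,0,255),-1)
b=cv2.copyMakeBorder(im,0,0,0,0,0)
im=np.hstack([im[:420],im[420:]]) ;cv2.imwrite('pics/w15o.png',cv2.resize(im[:, :],(800,420)))
```

```text
(no output)
```

View pics/w15o.png

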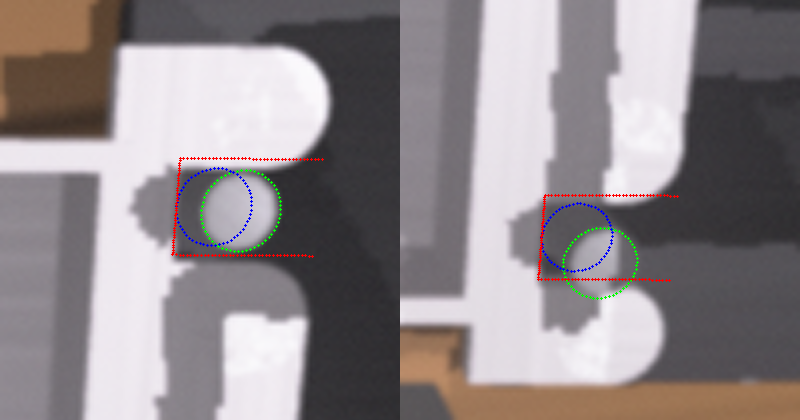

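The home-position slot outline matches the image to about 2 mm, with the slot ends at the pegs. Last check: has anything else moved?

Run:
```python
from h import *
f,_,_=cam("scene","pics/s16.png",(220,150,540,310),2.5)
g,_,_=cam("side","pics/d16.png")
for n,new in (("scene0",f),("side0",g)):
    old=cv2.imread(f'pics/{n}.png')[:,:,::-1]
    d=np.abs(old.astype(int)-new).max(2)>60
    print(n,d.sum())
    v=new.copy();v[d]=(255,0,255);cv2.imwrite(f'pics/{n}diff.png',v[:,:,::-1])
print(arm.state()["force"],arm.state()["time"])
```

```text
scene0 6467
side0 15711
[-0.05473034 -0.55413047 -0.0641613 ] 19.7667
```

View pics/scene0diff.png

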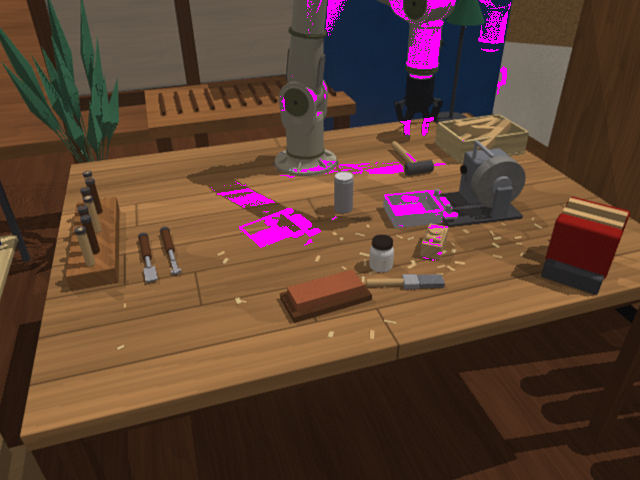

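View pics/side0diff.png

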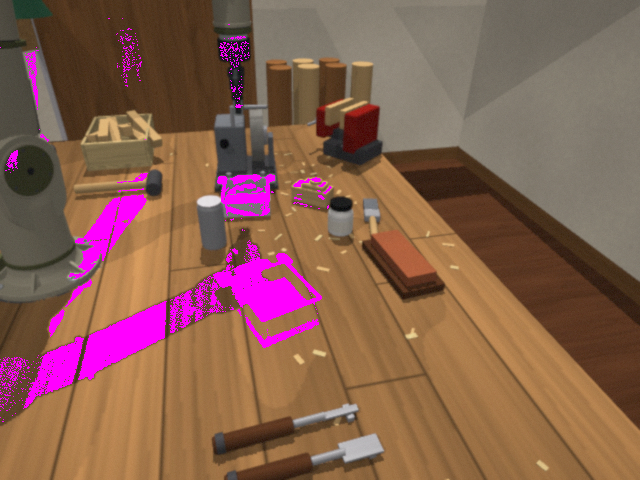

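Only the tray, the blank, the arm and shadows have changed. The can, jar, whetstone, chisels and brush show no change. Handing in.

```bash
python3 -c "
from bench import arm
print(arm.job_done())"
```

```text
the job is handed in; nothing more can be done
None
```

I finished both parts in the order asked, in about 20 s, and handed the job in with the gripper well clear of everything.

- **Blank:** I lifted it from in front of the pegs and set it upright on its base at about (665, 190), clear of the tray and the sharpener.
- **Tray:** I gripped its rear wall and slid it between the can and the jar, pressing lightly down throughout. It went onto the pegs until it stopped at y = 141.1, where I expected about 141. The push then rose to about 22 N; I eased it off before letting go.
- **Last checks:**
    - Both slots are around the pegs, and the tray's yaw matches the sharpener's to about 0.2°.
    - Comparing pictures from before and after, only the tray, the blank, the arm and shadows changed.
- **Disagreement:** the last wrist view put the tray 3.3 mm to one side and 1.9 mm farther forward than home. The slot outline drawn over the same picture was only about 2 mm off. With ±2 mm of play in the slots and a clear stop on the pegs, I took this as measurement error and did not correct it.

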